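Clear the pots and hold the sprung length gauge at its mark

ROBOT

A 6-joint arm with a two-finger parallel gripper is mounted at the origin on the work surface. World frame = base frame: x ahead of the robot, y to its left, z up, the work surface at z = 0. Lengths are in m, angles in rad, forces in N, time in s.
With the tool pointing down it reaches from about 0.275 to 0.725 m from the base axis. Payload 5.6 kg.
Tool frame: the origin (TCP) lies on the centre line of the jaws, within the pads' length; the fingertips stand 25 mm ahead of it and the grasp point (between the pads) lies 6 mm ahead of it; z points along the fingers, y is the line along which they close (so a half turn about z gives the same grasp; the last joint's range is limited). The gripper opens to 85 mm and grips with 20 to 120 N. Pads are 22 mm wide; open, the fingers measure 114 mm over their backs; the gripper's body (76 mm by 85 mm) begins 54 mm behind the grasp point. The pads swing forward as they close: fully open they stand 13 mm farther back than shut.
Start: joints at [1.572, 0.255, 0.108, 0, -1.424, -0.285], TCP at [0.154, 0.528, 0.256] pointing down, gripper open.
Joint ranges: [-2.95, 2.95], [-1.21, 1.97], [-1.09, 1.5], [-2.87, 1.71], [-2.94, -0.07], [-3.05, 3.05]. Speed limits (rad/s): [2.57, 2.57, 3.14, 3.14, 3.14, 3.14].

INTERFACE

Orientations are given as a unit quaternion [x, y, z, w].
In Python, from plant import arm gives the robot as it stands.
- The arm moves only by the tool arm_command, never from a script. Its argument "steps" is a list of rows, each an object with "linear": the shift along the world's x, y, z in cm, a list of three; "turn": the turn, a rotation vector about the world's x, y, z in rad, a list of three; "gripper": the finger opening in cm, from 0 to 8.54. In form: [{"linear": [dx, dy, dz], "turn": [wx, wy, wz], "gripper": gripper}, ...]. A call has exactly 5 rows; each row is the pose to reach, as a shift and turn from the pose commanded when the call began; what a row does not reach only later rows make up. A row lasts 1/8 s, in which the tool goes at most 62.5 mm and 10.7 degrees, less where a joint would pass 70% of its speed; a pose out of reach is approached as far as the arm can. A call with a gripper value outside its range is refused whole. The fingers move at their own pace and stop on an object; "squeeze" is the grip in N (left out, the last holds). Time passes only in rows, so rows that repeat a pose let the fingers close, or fill a call up. It gives the time, the measured TCP pose, the force, the opening and the grip force at its end, in the units of the state.
- arm.get_state(): the state, without advancing time (a new reading comes with each control period).
- arm.camera(name): name is "scene" or "top" or "wrist"; returns the picture (400x640x3 uint8, blue, green, red); there is no depth.
- arm.camera_params(name): a dict with "fx", "fy", "cx", "cy" (pixels), "eye" and "orientation" of the camera in the world; the wrist camera has in their place "mount" (4x4, takes a point from camera to tool coordinates, whose origin is the TCP and whose axes are the flange's). Camera axes: x right, y down, z forward; pixel columns grow to the right and rows downward; lengths in m; the calibration is good to about 2 mm. A picture is of the moment at which its call begins: read the wrist's pose just before it. camera_params takes no time and is no camera call.
- arm.finish_job(): hands the job in; it is judged then, once.
Trained networks look in the newest picture that a camera, given by its name, has taken for a name from the list of things; names that differ only in an ending like _2 or _b are one class to them, and where a whole thing is asked for, a point or a joint stands for the part that bears it (a point fixed in the world has none). Each returns a list of dicts, best first, with "score" (0 to 1); they miss things now and then, are a little off and sometimes report something else, mostly with a low value. They report only what shows in the picture. A call takes as long as a camera call. They do not tell look-alikes from the thing itself.
- arm.look_for(thing, camera): "box" ([left, top, width, height] in pixels, round what is visible of it).
- arm.masks_of(thing, camera): "region" (400x640 bool, what is visible of it) and "box" ([left, top, width, height] in pixels, round what is visible of it).
- arm.pinpoint(thing, camera): "at" ([column, row] in pixels: a listed point, or the origin of a listed thing).
The state is a dict: "t": time; "q": joint angles; "joint_vel": joint speeds; "effort": joint torques, N m; "position": TCP position; "tcp_rot": TCP orientation; "force": force on the tool from outside, world axes, zero at the start; "torque": the same for the moment, N m; "gripper_width": finger opening in m; "gripper_force": force on a finger pad.
Only numpy, scipy, OpenCV 4.12 (cv2) and the standard library are available. Lean on these libraries where they do the work, as an engineer would, in place of code of your own. Each camera call takes 0.05 s, during which the arm holds its last target. There are 200 camera calls.

TASK

The white and the orange mixing pot are in the way of the bench's sprung length gauge: nest them out of the way in the wide blue pot in size order, first the white pot into the blue one, then the orange pot into the white one, all standing upright and lowered rather than dropped. Then grip the black knob of the telescoping rod, pull the rod out against its spring until the yellow pointer under the knob is level with the red marker on the ruler, and finish while still holding it there with the gripper, so the length can be taken off. Leave the plaster mould, the mallet and the scraper where they are.

Things in the scene. Friction and masses are not known exactly. Their poses are not given: they have to be found in the camera images.
- gauge: Fixed gauge: green barrel lying level (axis 60 mm up, at most 76 mm high, 170 mm long) with a telescoping rod drawn from its mouth; beside it on the bench a parallel aluminium ruler (24 mm wide, 12 high, x -30 to 220 mm, centre line y = +66 mm). Origin on the bench under the mouth; z up; +x: the level direction in which the rod is pulled out; +y: towards the ruler.
- rod (a joint): How far the rod is pulled out, m: 0 = in (start), stop at 0.17. Its spring pulls it back along the gauge's -x with 4 N at 0 plus 40 N per metre (about 8 N at the mark) and takes it home if let go. The thin middle tube follows by half.
- knob (a point): Grip point on the axis of the upright round black knob at the rod's end, 22 mm across, 48 to 125 mm above the bench; point at 105 mm, 45 mm past the barrel's mouth at the start. Below, a 4 mm yellow pointer fin (53 to 63 mm up) runs from the knob's axis 46 mm towards the ruler. The knob slides along the gauge's +x without turning; beside it above 80 mm only pots may stand.
- mark: Red marker fixed on the ruler: clamp 16 mm long with an upright blade 4 mm thick, top 64 mm above the bench, 52 mm from the rod's line. Origin at the clamp's foot, 12 mm above the bench, in the blade's plane; axes parallel to the gauge's: the rod is at its mark when the knob's axis has x = 0 here. It stands 80 to 130 mm beyond the knob's start along +x.
- large_pot: Wide blue pot, loose: round, rim 100 mm across, foot 90 mm, 60 mm high, wall 4 mm, floor 5 mm thick, about 0.3 kg. Origin: centre of its underside, z up. It need not be moved.
- middle_pot: White pot, loose, standing on the rod's line (it and the orange pot may swap places): round, rim 60 mm across, foot 54 mm, 80 mm high, wall 4 mm, floor 5 mm, about 0.09 kg. Grip it across the rim; nested, its rim stands 25 mm above the blue rim. Origin: centre of its underside, z up.
- small_pot: Orange pot, loose, standing on the rod's line: round, rim 36 mm across, foot 32 mm, 100 mm high, wall 4 mm, floor 5 mm, about 0.06 kg. Grip it across the rim; nested, its rim stands 25 mm above the white rim. Origin: centre of its underside, z up.
- mould: Bystander: half mould of white plaster, 80 x 110 mm, 47 mm high, loose. Origin: centre of its underside.
- mallet: Bystander: wooden mallet lying down, about 185 mm long, head 90 x 50 mm and 52 mm high, loose. Origin on the bench between head and handle, 60 mm from the head's centre; head at +x.
- scraper: Bystander: plasterer's scraper lying flat, 200 mm long, loose. Origin: middle of its underside, handle to -x.
Things that resemble listed ones, but are neither listed nor needed, are in the scene too. What is meant by the small_pot is not turquoise, and is the larger of those in its own colour.

How it is judged:
By the outcome, as a careful person would: the job done as asked, in the order asked, and still so for the second after the job is handed in, while the arm keeps its last pose, push and grip.
It also fails if it takes over 72 s, if anything falls off the work surface, if the arm or the gripper's body presses on something with over 40 N, if the wrist force passes 120 N, or if a joint passes its speed limit or range.

## Working session

There is one attempt and no reset: what is moved stays moved. The work goes in short steps, Python scripts to look and compute and a tool call to move; the robot and the scene stay as the last step left them, time stands still between calls to the robot, and variables do not carry over. Pictures are saved under pics/ and viewed, at most 13 in all, crops included, and the job is handed in when it is done.

Besides the shell and the picture viewer there is one more tool, called as name(argument=value, ...), one argument or row to a line, values as JSON. arm_command: Moves the arm, as the interface text tells. Its arguments: {"type":"object","properties":{"steps":{"type":"array","items":{"type":"object","properties":{"linear":{"type":"array","items":{"type":"number"}},"turn":{"type":"array","items":{"type":"number"}},"gripper":{"type":"number"}}}},"squeeze":{"type":"number"}},"required":["steps"]}

```bash
mkdir -p pics; cat > h.py <<'E'
import numpy as np, cv2
from scipy.spatial.transform import Rotation as R
from plant import arm
def cam(n):
    p=arm.camera_params(n); K=np.array([[p['fx'],0,p['cx']],[0,p['fy'],p['cy']],[0,0,1.]])
    if 'mount' in p:
        s=arm.get_state(); T=np.eye(4); T[:3,:3]=R.from_quat(s['tcp_rot']).as_matrix(); T[:3,3]=s['position']
        T=T@np.array(p['mount']); return K,T[:3,:3],T[:3,3]
    o=np.array(p['orientation']); Rm=R.from_quat(o).as_matrix() if o.shape==(4,) else o
    return K,Rm,np.array(p['eye'])
def ray(c,px):
    K,Rm,e=c; return e,Rm@np.linalg.solve(K,[px[0],px[1],1.])
def at_z(c,px,z):
    e,d=ray(c,px); return e+d*(z-e[2])/d[2]
def tri(obs):
    A=np.zeros((3,3));b=np.zeros(3)
    for c,px in obs:
        e,d=ray(c,px); d=d/np.linalg.norm(d); P=np.eye(3)-np.outer(d,d); A+=P;b+=P@e
    x=np.linalg.solve(A,b); return x
def proj(c,X):
    K,Rm,e=c; v=K@(Rm.T@(np.array(X)-e)); return v[:2]/v[2]
E
python3 - <<'E'
from h import *
np.set_printoptions(precision=3,suppress=True)
for n in ['scene','top']:
    im=arm.camera(n); cv2.imwrite(f'pics/{n}0.png',im); c=cam(n); print(n,c)
    for t in ['gauge','knob','mark','large_pot','middle_pot','small_pot','mould','mallet','scraper']:
        print(t,[(round(d['score'],2),np.round(d['at'],1).tolist()) for d in arm.pinpoint(t,n)[:4]],[np.round(d['box']).tolist() for d in arm.look_for(t,n)[:4]])
print(arm.get_state())
E
```

```text
scene (array([[371.038,   0.   , 314.773],
       [  0.   , 371.038, 195.308],
       [  0.   ,   0.   ,   1.   ]]), array([[-0.655,  0.469, -0.592],
       [ 0.756,  0.395, -0.523],
       [-0.012, -0.79 , -0.613]]), array([1.101, 0.443, 0.667]))
gauge [(0.95, [425.8, 299.1]), (0.16, [413.2, 259.0])] [[322.0, 253.0, 204.0, 99.0]]
knob [(0.9, [415.0, 257.3])] [[401.0, 250.0, 26.0, 38.0], [319.0, 252.0, 206.0, 99.0], [196.0, 152.0, 56.0, 34.0]]
mark [(0.58, [343.5, 285.0])] [[336.0, 267.0, 14.0, 25.0]]
large_pot [(0.77, [269.5, 194.4])] [[249.0, 171.0, 33.0, 32.0], [197.0, 153.0, 56.0, 34.0]]
middle_pot [(0.59, [370.2, 271.9])] [[359.0, 242.0, 27.0, 40.0]]
small_pot [(0.97, [323.8, 252.5]), (0.63, [292.9, 272.0]), (0.55, [336.5, 238.9])] [[316.0, 219.0, 21.0, 40.0], [331.0, 212.0, 13.0, 27.0], [284.0, 238.0, 20.0, 48.0]]
mould [(0.95, [215.9, 230.2]), (0.48, [326.9, 254.2])] [[195.0, 201.0, 48.0, 53.0]]
mallet [(0.64, [309.2, 159.0])] [[278.0, 136.0, 57.0, 28.0], [195.0, 152.0, 56.0, 33.0]]
scraper [(0.78, [226.0, 167.9])] [[195.0, 152.0, 58.0, 32.0]]
top (array([[520.581,   0.   , 31
[... 812 characters left out ...]
16.0]]
mould [(0.77, [376.6, 137.5])] [[352.0, 115.0, 51.0, 37.0], [367.0, 190.0, 43.0, 42.0]]
mallet [(0.83, [405.8, 301.4])] [[362.0, 275.0, 83.0, 44.0], [354.0, 112.0, 49.0, 39.0]]
scraper [(0.96, [465.5, 215.2])] [[453.0, 175.0, 29.0, 82.0]]
{'t': 1.9, 'q': array([ 1.572,  0.255,  0.108,  0.   , -1.424, -0.285]), 'joint_vel': array([ 0.   , -0.   , -0.001,  0.002,  0.   ,  0.001]), 'effort': array([  0.   , -38.64 ,  23.806,   5.368,  -0.001,  -0.   ]), 'position': array([0.154, 0.528, 0.256]), 'tcp_rot': array([ 0.99 , -0.141,  0.   ,  0.   ]), 'force': array([ 0.076,  0.206, -0.119]), 'torque': array([ 0.01 , -0.008, -0.027]), 'gripper_force': 0.0, 'gripper_width': 0.08531083366934095}
```

View pics/scene0.png

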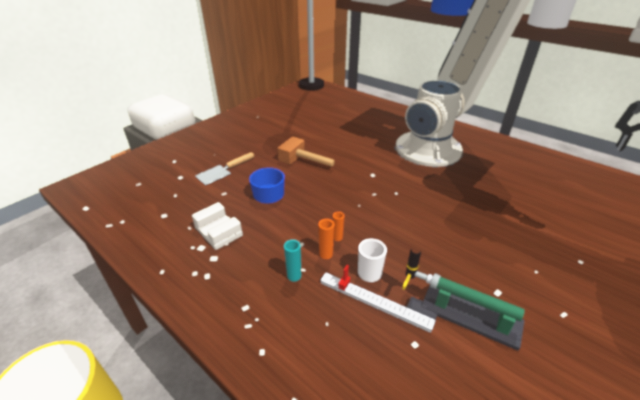

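View pics/top0.png

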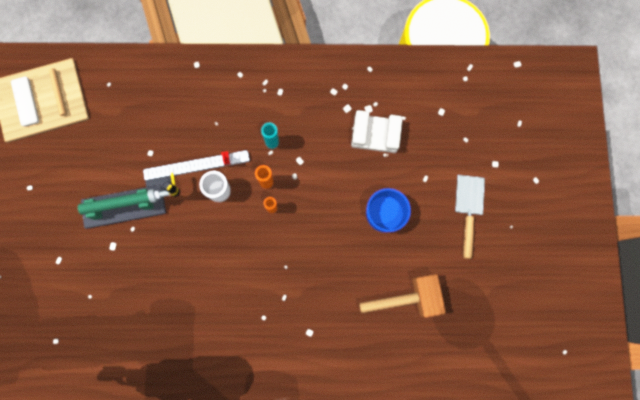

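The scene view shows the gauge at about (465,300), knob (414,257), red mark (344,283), white pot (371,260), blue pot (267,186) and a turquoise look-alike (293,260). There are two orange pots: the larger at scene (326,239) / top (264,177), and a smaller one at scene (338,226) / top (270,205). The larger one is meant, because the text says "the larger in its own colour, not turquoise". I'll confirm it in a crop.

```bash
python3 - <<'E'
from h import *
np.set_printoptions(precision=4,suppress=True)
a=cv2.imread('pics/scene0.png')[200:320,270:440]; b=cv2.imread('pics/top0.png')[110:230,140:310]
cv2.imwrite('pics/crop.png',np.hstack([cv2.resize(a,None,fx=2.3,fy=2.3,interpolation=2),cv2.resize(b,None,fx=2.3,fy=2.3,interpolation=2)]))
s,t=cam('scene'),cam('top')
def go(n,p,q):
    x=tri([(s,p),(t,q)]); print(n,x,'res',proj(s,x)-p,proj(t,x)-q)
go('gauge',(425.8,299.1),(162.8,196.8)); go('knob',(415,257.3),(169.9,184.4)); go('mark',(343.5,285),(227,157.7))
go('large',(269.5,194.4),(389,215.6)); go('mid',(370.2,271.9),(217,190.3)); go('small',(323.8,252.5),(265.6,180.7)); go('lookalike',(336.5,238.9),(273.7,210.4))
E
```

```text
gauge [ 0.5785  0.2935 -0.0001] res [-0.7911 -0.0667] [-0.6449  0.2851]
knob [0.5857 0.2512 0.1069] res [-1.7472 -0.1087] [-1.4528  0.6688]
mark [0.6711 0.1412 0.012 ] res [-0.9483 -0.0984] [-0.7323  0.4704]
large [ 0.5308 -0.2478 -0.0124] res [-1.5514 -0.2523] [-1.4575  1.2831]
mid [0.5942 0.1628 0.0029] res [0.0506 0.0043] [ 0.0421 -0.0246]
small [0.6179 0.0455 0.0057] res [0.6677 0.0669] [ 0.5494 -0.3965]
lookalike [ 0.5475  0.0278 -0.0122] res [0.0537 0.0051] [ 0.0475 -0.0329]
```

View pics/crop.png

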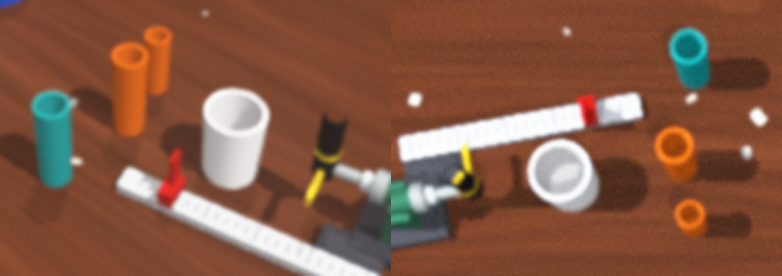

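The crop confirms it: the left, taller orange pot at scene (326,239) is the larger one. I'll move the wrist camera over the work area to refine the positions.

arm_command(
  steps=[
    {"linear": [4,-4,2],"turn": [0,0,0.15],"gripper": 8.5},
    {"linear": [8,-8,4],"turn": [0,0,0.3],"gripper": 8.5},
    {"linear": [12,-12,5],"turn": [0,0,0.45],"gripper": 8.5},
    {"linear": [16,-16,5],"turn": [0,0,0.45],"gripper": 8.5},
    {"linear": [20,-20,5],"turn": [0,0,0.45],"gripper": 8.5},
  ],
)

```text
t: 2.52
position: [0.355, 0.3266, 0.3067]
tcp_rot: [0.997, 0.083, 0.0, -0.0]
force: [1.4, 0.8, -0.1]
gripper_width: 0.0852
gripper_force: 0.0
```

arm_command(
  steps=[
    {"linear": [4,-4,0],"turn": [0,0,0],"gripper": 8.5},
    {"linear": [8,-8,0],"turn": [0,0,0],"gripper": 8.5},
    {"linear": [12,-12,0],"turn": [0,0,0],"gripper": 8.5},
    {"linear": [16,-16,0],"turn": [0,0,0],"gripper": 8.5},
    {"linear": [19,-20,0],"turn": [0,0,0],"gripper": 8.5},
  ],
)

```text
t: 3.15
position: [0.5452, 0.1264, 0.306]
tcp_rot: [0.997, 0.083, -0.0, 0.0]
force: [0.3, 0.6, 0.1]
gripper_width: 0.0848
gripper_force: 0.0
```

```bash
python3 - <<'E'
from h import *
np.set_printoptions(precision=4,suppress=True)
c=cam('wrist'); im=arm.camera('wrist'); cv2.imwrite('pics/w1.png',im); s=arm.get_state()
print(s['t'],s['position'],s['q'],arm.camera_params('wrist')['mount'],c[2])
for n,x in dict(knob=(.5857,.2512,.105),mark=(.671,.141,.012),mid=(.594,.163,.08),small=(.618,.0455,.1)).items(): print(n,proj(c,x))
for t in ['gauge','knob','mark','middle_pot','small_pot']:
    print(t,[(round(d['score'],2),np.round(d['at'],1).tolist()) for d in arm.pinpoint(t,'wrist')[:4]],[np.round(d['box']).tolist() for d in arm.look_for(t,'wrist')[:4]])
E
```

```text
3.2 [0.5473 0.1222 0.3055] [ 0.5002  0.2698  0.2502  0.0025 -1.553   1.2331] [[ 0.0009 -0.9485 -0.3167  0.0804]
 [ 1.      0.0011 -0.0004 -0.0007]
 [ 0.0008 -0.3167  0.9485 -0.1176]
 [ 0.      0.      0.      1.    ]] [0.6245 0.1404 0.4236]
knob [195.0728 102.9939]
mark [330.5613  35.2975]
mid [295.8896 108.1922]
small [425.3696 105.2226]
gauge [(0.59, [186.8, 104.5])] [[0.0, 26.0, 374.0, 115.0]]
knob [(0.7, [196.5, 112.4])] [[174.0, 60.0, 47.0, 67.0]]
mark [(0.69, [329.0, 34.8]), (0.25, [192.9, 110.2])] [[320.0, 18.0, 18.0, 35.0]]
middle_pot [(0.73, [302.1, 101.9])] [[268.0, 80.0, 58.0, 62.0], [176.0, 59.0, 43.0, 67.0]]
small_pot [(0.72, [432.3, 14.7]), (0.58, [397.3, 157.8]), (0.56, [398.6, 105.7]), (0.29, [330.2, 35.4])] [[417.0, 2.0, 68.0, 25.0], [386.0, 88.0, 54.0, 42.0], [387.0, 149.0, 41.0, 37.0]]
```

View pics/w1.png

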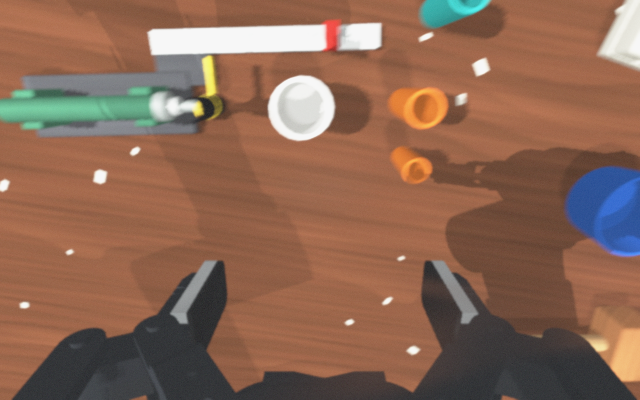

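The wrist view shows the white rim centred at (301,108), the orange rim at (426,108), the red mark at (332,36), the yellow fin at (209,75) and the knob at (212,106). The smaller look-alike is at (416,168).

```bash
python3 - <<'E'
from h import *
np.set_printoptions(precision=4,suppress=True)
s,t,w=cam('scene'),cam('top'),cam('wrist')
def go(n,*o):
    x=tri(o); print(n,x,*[proj(c,x)-p for c,p in o])
print(arm.get_state()['position'])
go('white',(s,(372.6,249.6)),(t,(214.3,186.1)),(w,(301,108)))
go('orange',(s,(326.5,224.3)),(t,(263.9,174.8)),(w,(426,108)))
go('knobtop',(s,(414.5,251)),(t,(172.5,189)),(w,(213,106)))
go('blue',(s,(267,179)),(t,(388,209.5)))
for n,p,z in(('white',(301,108),.08),('orange',(426,108),.1)): print(n,at_z(w,p,z))
# rim fit: outline of blue in top
im=cv2.imread('pics/top0.png').astype(int); m=((im[...,0]-im[...,2]>60)).astype(np.uint8)
n,l,st,ce=cv2.connectedComponentsWithStats(m); i=1+st[1:,4].argmax(); print(st[i],ce[i])
x,y,ww,hh=st[i][:4]; print(at_z(t,(x+ww/2,y+hh/2),.06), at_z(t,(x+ww/2,y+ww/2),.06), cv2.minEnclosingCircle(np.argwhere(l==i)[:,::-1].astype(np.float32)))
E
```

```text
[0.5436 0.1287 0.3066]
white [0.5913 0.1596 0.0707] [-0.3471  0.276 ] [-0.8899 -0.2828] [1.3792 1.6234]
orange [0.6124 0.0447 0.0933] [-0.5822  0.1537] [-0.3854 -0.3403] [-0.5038  1.8986]
knobtop [0.5781 0.2417 0.1096] [-3.3729  0.9519] [-0.133  -0.7952] [-6.2832  6.2408]
blue [ 0.5378 -0.238   0.052 ] [-0.4904 -0.0813] [-0.4581  0.4136]
white [0.5934 0.1607 0.08  ]
orange [0.6143 0.0467 0.1   ]
[ 366  188   45   44 1568] [387.8973 210.0638]
[ 0.5364 -0.2389  0.06  ] [ 0.5352 -0.2389  0.06  ] ((387.94549560546875, 210.3961639404297), 22.589126586914062)
```

```bash
cat >> h.py <<'E'
def blob(im,kind):
    h=cv2.cvtColor(im,cv2.COLOR_BGR2HSV)
    m={'orange':cv2.inRange(h,(3,190,140),(13,255,255)),'blue':cv2.inRange(h,(110,150,60),(128,255,255)),'white':cv2.inRange(h,(0,0,150),(180,50,255)),'red':cv2.inRange(h,(0,225,110),(2,255,255))|cv2.inRange(h,(174,200,110),(180,255,255)),'yellow':cv2.inRange(h,(22,150,120),(34,255,255))}[kind]
    n,l,st,ce=cv2.connectedComponentsWithStats(m)
    return [(st[i].tolist(),ce[i].round(1).tolist()) for i in range(1,n) if st[i,4]>40]
E
python3 - <<'E'
from h import *
np.set_printoptions(precision=4,suppress=True)
for k in range(2):
    s=arm.get_state(); c=cam('wrist'); im=arm.camera('wrist'); print(s['t'],s['position'],s['joint_vel'])
cv2.imwrite('pics/w2.png',im)
for k in ['orange','blue','white','red','yellow']: print(k,blob(im,k))
for k in ['middle_pot','small_pot']: print(k,[(d['score'],d['box'],cv2.minEnclosingCircle(np.argwhere(d['region'])[:,::-1].astype(np.float32))) for d in arm.masks_of(k,'wrist')[:3]])
E
```

```text
3.7 [0.5436 0.1287 0.3066] [-0.0036  0.0028  0.0026  0.0015 -0.0014 -0.0004]
3.75 [0.5437 0.1286 0.3065] [-0.0047  0.0019  0.0018 -0.0004 -0.     -0.0006]
orange [([390, 90, 24, 31, 343], [400.4, 102.2]), ([410, 94, 30, 31, 408], [426.2, 108.6]), ([393, 148, 25, 22, 220], [402.4, 156.6]), ([406, 162, 20, 12, 105], [416.1, 167.6])]
blue [([566, 168, 74, 86, 2919], [608.0, 213.5])]
white [([598, 0, 42, 71, 1924], [624.3, 36.5]), ([149, 25, 176, 30, 4406], [237.0, 39.7]), ([339, 24, 41, 26, 1035], [359.1, 36.7]), ([421, 34, 10, 7, 50], [425.3, 36.9]), ([474, 59, 14, 17, 158], [480.3, 67.2]), ([270, 76, 63, 64, 3150], [300.9, 107.8]), ([151, 92, 44, 29, 791], [168.8, 105.9]), ([457, 94, 8, 12, 78], [460.4, 99.5]), ([95, 170, 11, 13, 117], [99.7, 176.1]), ([0, 179, 8, 12, 72], [3.5, 184.5]), ([172, 262, 43, 61, 630], [192.1, 290.4]), ([463, 313, 12, 9, 70], [467.1, 316.5]), ([407, 346, 11, 9, 57], [412.0, 350.0])]
red []
yellow [([204, 57, 16, 62, 209], [213.2, 88.4])]
middle_pot [(0.86, [271.3, 76.3, 62.1, 66.4], ((300.8805236816406, 108.07079315185547), 31.385122299194336))]
small_pot [(0.96, [389.7, 88.5, 55.7, 39.2], ((416.4660949707031, 104.15536499023438), 28.147489547729492)), (0.82, [388.6, 149.1, 43.7, 35.2], ((410.0, 163.0), 21.260391235351562)), (0.81, [418.1, 0.7, 70.5, 28.7], ((453.4285583496094, 9.767857551574707), 34.00463104248047))]
```

View pics/w2.png

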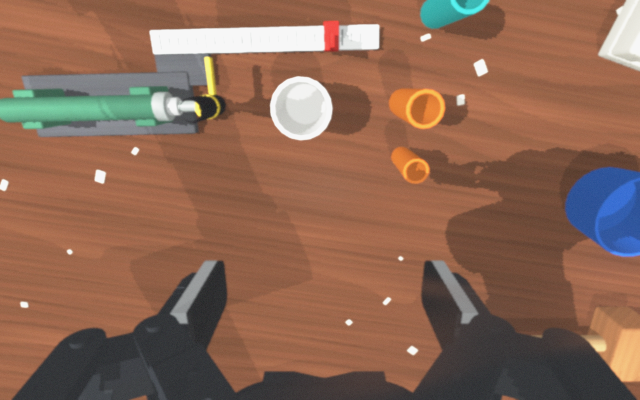

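The wrist view, now settled, gives the white rim at (301,108), the orange rim at (425,108) and the mark at (331,36). I'll hover over the white pot and measure again from there.

arm_command(
  steps=[
    {"linear": [2,1.5,-4],"turn": [0,0,0],"gripper": 8.5},
    {"linear": [4,3,-9],"turn": [0,0,0],"gripper": 8.5},
    {"linear": [4.9,3.2,-14],"turn": [0,0,0],"gripper": 8.5},
    {"linear": [4.9,3.2,-16],"turn": [0,0,0],"gripper": 8.5},
    {"linear": [4.9,3.2,-16],"turn": [0,0,0],"gripper": 8.5},
  ],
)

```text
t: 4.53
position: [0.592, 0.1596, 0.1444]
tcp_rot: [0.997, 0.083, -0.002, 0.001]
force: [0.2, 0.0, -0.1]
gripper_width: 0.0852
gripper_force: 0.0
```

```bash
python3 - <<'E'
from h import *
np.set_printoptions(precision=4,suppress=True)
arm.camera('wrist'); arm.camera('wrist'); arm.camera('wrist')
s=arm.get_state(); c=cam('wrist'); im=arm.camera('wrist'); print(s['t'],s['position'],s['joint_vel'])
cv2.imwrite('pics/w3.png',im)
print(proj(c,(.5934,.1607,.08)),proj(c,(.6143,.0467,.1)))
for k in ['orange','white','yellow']: print(k,blob(im,k))
for k in ['middle_pot','mark','knob']: print(k,arm.look_for(k,'wrist')[:2],arm.pinpoint(k,'wrist')[:2])
E
```

```text
4.675 [0.5938 0.1603 0.1481] [-0.0013 -0.0092  0.0027 -0.0035  0.0029 -0.0007]
[324.333  225.2115] [543.0806 237.5521]
orange [([449, 167, 58, 37, 1094], [473.3, 184.2]), ([508, 206, 67, 62, 1092], [540.2, 235.3]), ([449, 246, 28, 20, 357], [461.8, 256.0])]
white [([100, 13, 19, 21, 267], [109.1, 22.8]), ([382, 76, 60, 37, 1806], [414.8, 94.2]), ([86, 79, 270, 41, 9394], [222.7, 99.2]), ([502, 88, 15, 11, 108], [509.0, 92.9]), ([579, 125, 20, 24, 319], [588.4, 136.2]), ([274, 155, 102, 117, 8831], [323.9, 215.8]), ([550, 175, 10, 14, 130], [554.5, 181.3]), ([78, 195, 27, 40, 714], [89.6, 214.8]), ([105, 201, 21, 26, 345], [114.4, 213.4]), ([124, 205, 35, 16, 335], [138.1, 211.8]), ([72, 246, 10, 10, 69], [76.4, 250.5]), ([21, 275, 15, 18, 203], [28.2, 283.5])]
yellow [([166, 138, 21, 60, 727], [176.1, 169.3]), ([156, 204, 34, 35, 218], [178.0, 215.3])]
middle_pot [{'box': [277.1, 156.0, 99.4, 117.3], 'score': 0.8}] [{'at': [324.0, 185.4], 'score': 0.63}]
mark [{'box': [354.5, 71.2, 27.7, 51.9], 'score': 0.74}] [{'at': [365.6, 93.7], 'score': 0.64}, {'at': [463.8, 183.6], 'score': 0.21}]
knob [{'box': [108.8, 140.3, 91.6, 136.5], 'score': 0.85}] [{'at': [148.1, 240.8], 'score': 0.67}]
```

View pics/w3.png

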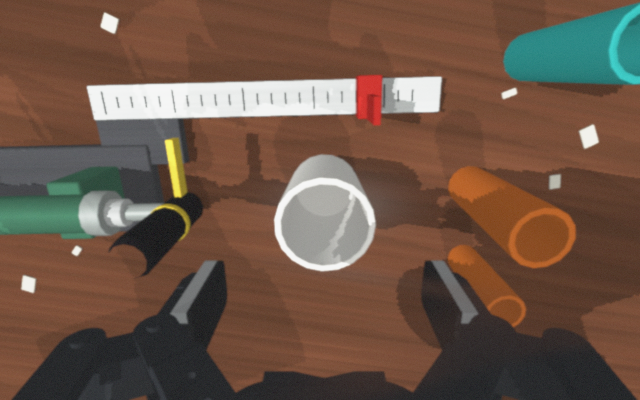

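The white rim centre at (325,224.5) matches the prediction of (324,225) for z=0.080. The orange rim at (541,237) matches (543,237.5) for z=0.100. I'll descend and grip the white pot.

arm_command(
  steps=[
    {"linear": [0,0.1,-3],"turn": [0,0,0],"gripper": 8.5},
    {"linear": [0,0.1,-6.3],"turn": [0,0,0],"gripper": 8.5},
    {"linear": [0,0.1,-6.3],"turn": [0,0,0],"gripper": 8.5},
    {"linear": [0,0.1,-6.3],"turn": [0,0,0],"gripper": 5},
    {"linear": [0,0.1,-6.3],"turn": [0,0,0],"gripper": 5},
  ],
  squeeze=25,
)

```text
t: 5.65
position: [0.5943, 0.1613, 0.0855]
tcp_rot: [0.997, 0.083, 0.002, -0.0]
force: [0.9, 0.0, 1.1]
gripper_width: 0.0576
gripper_force: 26.8
```

arm_command(
  steps=[
    {"linear": [0,0,0],"turn": [0,0,0],"gripper": 5},
    {"linear": [0,0,0],"turn": [0,0,0],"gripper": 5},
    {"linear": [0,0,0],"turn": [0,0,0],"gripper": 5},
    {"linear": [0,0,0],"turn": [0,0,0],"gripper": 5},
    {"linear": [0,0,1],"turn": [0,0,0],"gripper": 5},
  ],
)

```text
t: 6.28
position: [0.5925, 0.161, 0.0933]
tcp_rot: [0.997, 0.083, -0.001, -0.0]
force: [-1.1, -0.0, -1.0]
gripper_width: 0.0572
gripper_force: 27.3
```

arm_command(
  steps=[
    {"linear": [0,0,5.5],"turn": [0,0,0],"gripper": 5},
    {"linear": [0,0,11],"turn": [0,0,0],"gripper": 5},
    {"linear": [-1,-3,16],"turn": [0,0,0],"gripper": 5},
    {"linear": [-2,-8,17],"turn": [0,0,0],"gripper": 5},
    {"linear": [-3,-13,17],"turn": [0,0,0],"gripper": 5},
  ],
)

```text
t: 6.9
position: [0.5628, 0.0302, 0.2652]
tcp_rot: [0.997, 0.083, 0.001, -0.0]
force: [0.6, -1.8, -1.1]
gripper_width: 0.0575
gripper_force: 27.7
```

arm_command(
  steps=[
    {"linear": [-1,-5,0],"turn": [0,0,0],"gripper": 5},
    {"linear": [-2,-10,0],"turn": [0,0,0],"gripper": 5},
    {"linear": [-2.7,-14,0],"turn": [0,0,0],"gripper": 5},
    {"linear": [-2.7,-16,0],"turn": [0,0,0],"gripper": 5},
    {"linear": [-2.7,-16,0],"turn": [0,0,0],"gripper": 5},
  ],
)

```text
t: 7.52
position: [0.5355, -0.1301, 0.2635]
tcp_rot: [0.997, 0.082, -0.0, -0.0]
force: [-0.6, 0.6, -1.5]
gripper_width: 0.0573
gripper_force: 27.7
```

```bash
python3 - <<'E'
from h import *
np.set_printoptions(precision=4,suppress=True)
for i in range(4): arm.camera('wrist')
s=arm.get_state(); c=cam('wrist'); im=arm.camera('wrist'); print(s['t'],s['position'],s['gripper_width'],s['joint_vel'])
cv2.imwrite('pics/w4.png',im)
print(proj(c,(.5355,-.2385,.06)))
print(blob(im,'blue'),arm.look_for('large_pot','wrist')[:2])
E
```

```text
7.725 [ 0.536  -0.1282  0.2634] 0.05707113814445588 [ 0.0039  0.0014 -0.0008  0.0015  0.0016  0.001 ]
[436.0101 187.0707]
[([381, 133, 105, 99, 5334], [431.3, 186.7])] [{'box': [380.2, 132.8, 107.5, 100.1], 'score': 0.59}]
```

View pics/w4.png

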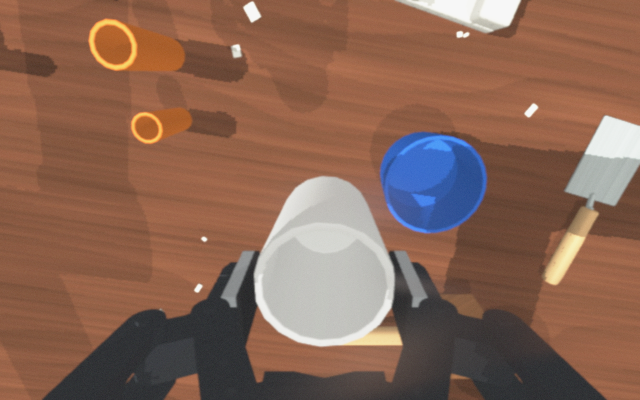

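The held white rim is centred at (325,284) and level. The blue rim is centred at about (436.5,183.5).

```bash
python3 - <<'E'
from h import *
np.set_printoptions(precision=4,suppress=True)
c=cam('wrist'); s=arm.get_state(); print(s['position'],at_z(c,(436.5,183.5),.06),at_z(c,(325,284),s['position'][2]-.003))
im=cv2.imread('pics/w4.png'); h=cv2.cvtColor(im,cv2.COLOR_BGR2HSV)
m=cv2.inRange(h,(105,120,50),(130,255,255)); p=np.argwhere(m[:,370:500]>0)[:,::-1]+[370,0]
# right/lower arc of the outline belongs to the rim: fit projected circle
from scipy.optimize import least_squares
hull=cv2.convexHull(p.astype(np.int32))[:,0].astype(float); W=np.array([at_z(c,q,.06)[:2] for q in hull])
print(np.c_[hull,np.hypot(*(W-[.538,-.239]).T)*1000].round(0).tolist())
k=hull[:,0]>415
r=least_squares(lambda v:np.hypot(W[k,0]-v[0],W[k,1]-v[1])-.05,[.538,-.239]);print(r.x,np.abs(r.fun).max())
E
```

```text
[ 0.5361 -0.1282  0.2633] [ 0.5392 -0.238   0.06  ] [ 0.538  -0.1276  0.2603]
[[485.0, 188.0, 47.0], [483.0, 195.0, 47.0], [482.0, 198.0, 48.0], [480.0, 202.0, 48.0], [475.0, 210.0, 48.0], [465.0, 220.0, 49.0], [459.0, 224.0, 49.0], [450.0, 228.0, 49.0], [447.0, 229.0, 49.0], [439.0, 231.0, 50.0], [429.0, 232.0, 50.0], [424.0, 232.0, 51.0], [419.0, 231.0, 51.0], [415.0, 230.0, 51.0], [412.0, 229.0, 51.0], [404.0, 225.0, 52.0], [399.0, 221.0, 51.0], [394.0, 216.0, 52.0], [389.0, 209.0, 52.0], [388.0, 207.0, 52.0], [381.0, 180.0, 55.0], [381.0, 166.0, 59.0], [384.0, 157.0, 60.0], [386.0, 153.0, 60.0], [388.0, 150.0, 61.0], [397.0, 141.0, 60.0], [403.0, 137.0, 59.0], [405.0, 136.0, 59.0], [410.0, 134.0, 58.0], [414.0, 133.0, 57.0], [422.0, 132.0, 55.0], [423.0, 132.0, 54.0], [433.0, 133.0, 51.0], [446.0, 135.0, 48.0], [452.0, 136.0, 48.0], [455.0, 137.0, 48.0], [460.0, 139.0, 48.0], [464.0, 141.0, 47.0], [467.0, 143.0, 47.0], [471.0, 146.0, 47.0], [474.0, 149.0, 47.0], [480.0, 157.0, 47.0], [481.0, 159.0, 47.0], [484.0, 166.0, 47.0], [485.0, 171.0, 47.0]]
[ 0.5371 -0.2357] 0.003892773723299818
```

arm_command(
  steps=[
    {"linear": [0,-5,0],"turn": [0,0,0],"gripper": 5},
    {"linear": [0.1,-10,-1],"turn": [0,0,0],"gripper": 5},
    {"linear": [0.1,-10.9,-5],"turn": [0,0,0],"gripper": 5},
    {"linear": [0.1,-10.9,-8],"turn": [0,0,0],"gripper": 5},
    {"linear": [0.1,-10.9,-10],"turn": [0,0,0],"gripper": 5},
  ],
)

```text
t: 8.45
position: [0.5365, -0.2375, 0.1615]
tcp_rot: [0.997, 0.083, -0.001, -0.0]
force: [0.2, -1.2, -0.3]
gripper_width: 0.0578
gripper_force: 27.8
```

arm_command(
  steps=[
    {"linear": [0,0,-2],"turn": [0,0,0],"gripper": 5},
    {"linear": [0,0,-4],"turn": [0,0,0],"gripper": 5},
    {"linear": [0,0,-5.5],"turn": [0,0,0],"gripper": 5},
    {"linear": [0,0,-6.5],"turn": [0,0,0],"gripper": 5},
    {"linear": [0,0,-6.9],"turn": [0,0,0],"gripper": 5},
  ],
)

```text
t: 9.07
position: [0.537, -0.2379, 0.0939]
tcp_rot: [0.997, 0.083, -0.0, -0.0]
force: [-0.0, -0.6, -0.9]
gripper_width: 0.0574
gripper_force: 27.8
```

arm_command(
  steps=[
    {"linear": [0,0,-0.2],"turn": [0,0,0],"gripper": 5},
    {"linear": [0,0,-0.4],"turn": [0,0,0],"gripper": 5},
    {"linear": [0,0,-0.5],"turn": [0,0,0],"gripper": 5},
    {"linear": [0,0,-0.5],"turn": [0,0,0],"gripper": 5},
    {"linear": [0,0,-0.5],"turn": [0,0,0],"gripper": 5},
  ],
)

```text
t: 9.7
position: [0.5376, -0.2382, 0.0905]
tcp_rot: [0.997, 0.083, 0.001, 0.0]
force: [-1.3, 0.8, 6.2]
gripper_width: 0.0575
gripper_force: 28.3
```

Contact at 6 N, so the pot is on the floor of the blue one. Release and lift.

arm_command(
  steps=[
    {"linear": [0,0,0],"turn": [0,0,0],"gripper": 6.5},
    {"linear": [0,0,0],"turn": [0,0,0],"gripper": 7.5},
    {"linear": [0,0,0.3],"turn": [0,0,0],"gripper": 7.5},
    {"linear": [0,0,3],"turn": [0,0,0],"gripper": 7.5},
    {"linear": [0,0,8],"turn": [0,0,0],"gripper": 7.5},
  ],
)

```text
t: 10.32
position: [0.5357, -0.2376, 0.1682]
tcp_rot: [0.997, 0.083, -0.002, -0.001]
force: [1.5, -0.7, 0.6]
gripper_width: 0.0748
gripper_force: 0.0
```

arm_command(
  steps=[
    {"linear": [0,1,6],"turn": [0,0,0],"gripper": 7},
    {"linear": [1,6,9],"turn": [0,0,0],"gripper": 7},
    {"linear": [2,12,9],"turn": [0,0,0],"gripper": 7},
    {"linear": [2,13,9],"turn": [0,0,0],"gripper": 7},
    {"linear": [2,13,9],"turn": [0,0,0],"gripper": 7},
  ],
)

```text
t: 10.95
position: [0.5569, -0.1075, 0.2593]
tcp_rot: [0.996, 0.084, -0.0, 0.0]
force: [0.2, -0.8, 0.4]
gripper_width: 0.0698
gripper_force: 0.0
```

```bash
python3 - <<'E'
from h import *
np.set_printoptions(precision=4,suppress=True)
for i in range(4): arm.camera('wrist')
s=arm.get_state(); c=cam('wrist'); im=arm.camera('wrist'); print(s['t'],s['position'],s['gripper_width'],s['joint_vel'])
cv2.imwrite('pics/w5.png',im)
print(proj(c,(.6143,.0467,.1)),proj(c,(.538,-.2375,.085)))
for k in ['orange','white']:print(blob(im,k))
E
```

```text
11.15 [ 0.5568 -0.1092  0.2591] 0.0699727115200556 [-0.0013  0.0001  0.0008 -0.0013  0.0018 -0.0022]
[135.432   76.8989] [459.6079 218.0098]
[([117, 59, 36, 38, 501], [133.5, 76.0]), ([151, 62, 49, 38, 612], [176.2, 81.4]), ([170, 132, 35, 32, 273], [188.0, 144.4]), ([155, 145, 22, 22, 200], [165.1, 154.8])]
[([0, 0, 69, 20, 981], [25.8, 10.2]), ([88, 0, 55, 17, 845], [115.3, 7.8]), ([191, 0, 12, 7, 56], [196.1, 2.1]), ([401, 0, 148, 57, 5975], [478.5, 22.2]), ([259, 27, 17, 21, 206], [267.3, 37.0]), ([470, 56, 13, 6, 56], [475.1, 58.6]), ([247, 69, 10, 13, 104], [251.4, 75.2]), ([537, 126, 13, 13, 96], [542.9, 131.8]), ([577, 137, 63, 93, 3616], [614.9, 184.4]), ([411, 171, 83, 78, 4531], [451.7, 209.8]), ([202, 254, 34, 59, 533], [218.4, 281.2]), ([415, 256, 16, 22, 109], [422.4, 265.9]), ([434, 302, 13, 11, 78], [438.2, 306.0]), ([245, 356, 12, 9, 75], [250.3, 360.0])]
```

View pics/w5.png

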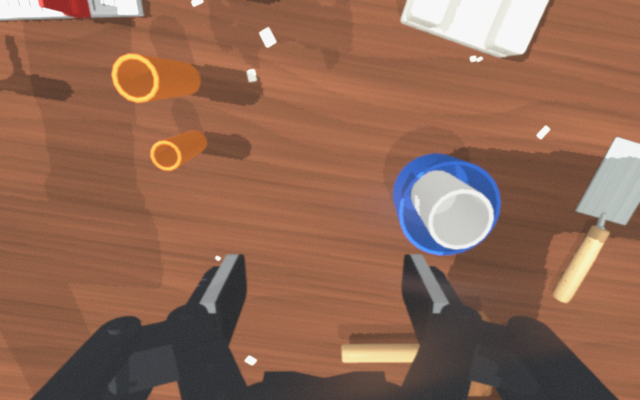

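White stands nested and upright: its rim at (461,219) lies inside the blue pot. Now the orange pot, rim at (135,77).

arm_command(
  steps=[
    {"linear": [2,5,0],"turn": [0,0,0],"gripper": 7},
    {"linear": [4,10,0],"turn": [0,0,0],"gripper": 7},
    {"linear": [5.7,15,0],"turn": [0,0,0],"gripper": 7},
    {"linear": [5.7,15.4,-4],"turn": [0,0,0],"gripper": 7},
    {"linear": [5.7,15.4,-9],"turn": [0,0,0],"gripper": 7},
  ],
)

```text
t: 11.82
position: [0.6149, 0.0463, 0.1689]
tcp_rot: [0.997, 0.083, 0.001, -0.0]
force: [0.2, -0.2, 0.1]
gripper_width: 0.0702
gripper_force: 0.0
```

arm_command(
  steps=[
    {"linear": [0,0,-3],"turn": [0,0,0],"gripper": 7},
    {"linear": [0,0,-5.5],"turn": [0,0,0],"gripper": 7},
    {"linear": [0,0,-6.7],"turn": [0,0,0],"gripper": 7},
    {"linear": [0,0,-6.7],"turn": [0,0,0],"gripper": 7},
    {"linear": [0,0,-6.7],"turn": [0,0,0],"gripper": 5},
  ],
)

```text
t: 12.45
position: [0.6148, 0.0459, 0.1036]
tcp_rot: [0.997, 0.083, 0.001, -0.0]
force: [0.4, -0.1, -0.1]
gripper_width: 0.0531
gripper_force: 0.0
```

arm_command(
  steps=[
    {"linear": [0,0,0],"turn": [0,0,0],"gripper": 3},
    {"linear": [0,0,0],"turn": [0,0,0],"gripper": 3},
    {"linear": [0,0,0],"turn": [0,0,0],"gripper": 3},
    {"linear": [0,0,0],"turn": [0,0,0],"gripper": 3},
    {"linear": [0,0,1],"turn": [0,0,0],"gripper": 3},
  ],
)

```text
t: 13.08
position: [0.6131, 0.0459, 0.1116]
tcp_rot: [0.997, 0.083, -0.001, -0.0]
force: [-0.7, 0.2, -0.5]
gripper_width: 0.0336
gripper_force: 25.0
```

arm_command(
  steps=[
    {"linear": [0,0,5],"turn": [0,0,0],"gripper": 3},
    {"linear": [0,0,10],"turn": [0,0,0],"gripper": 3},
    {"linear": [-1,-3,14],"turn": [0,0,0],"gripper": 3},
    {"linear": [-2.5,-9,15],"turn": [0,0,0],"gripper": 3},
    {"linear": [-4,-15,15],"turn": [0,0,0],"gripper": 3},
  ],
)

```text
t: 13.7
position: [0.5736, -0.1051, 0.2637]
tcp_rot: [0.996, 0.084, 0.001, -0.0]
force: [1.0, 0.5, -0.7]
gripper_width: 0.0337
gripper_force: 25.2
```

arm_command(
  steps=[
    {"linear": [-1.5,-5,0],"turn": [0,0,0],"gripper": 3},
    {"linear": [-3,-10,0],"turn": [0,0,0],"gripper": 3},
    {"linear": [-3.7,-13.5,0],"turn": [0,0,0],"gripper": 3},
    {"linear": [-3.7,-13.5,0],"turn": [0,0,0],"gripper": 3},
    {"linear": [-3.7,-13.5,0],"turn": [0,0,0],"gripper": 3},
  ],
)

```text
t: 14.32
position: [0.5369, -0.2386, 0.2621]
tcp_rot: [0.997, 0.083, -0.0, -0.0]
force: [0.5, -0.3, -0.8]
gripper_width: 0.0337
gripper_force: 25.3
```

```bash
python3 - <<'E'
from h import *
np.set_printoptions(precision=4,suppress=True)
arm.camera('wrist'); arm.camera('wrist'); s=arm.get_state(); c=cam('wrist'); im=arm.camera('wrist'); print(s['t'],s['position'],s['gripper_width'])
cv2.imwrite('pics/w6.png',im); p=s['position']
print('held rim pred',proj(c,p-[0,0,.002]),'held bottom',proj(c,p-[0,0,.102]),'white rim',proj(c,(.537,-.239,.085)))
E
```

```text
14.425 [ 0.5372 -0.238   0.2623] 0.03401367682514369
held rim pred [325.5326 289.6166] held bottom [325.0077 204.4643] white rim [325.8654 175.6591]
```

View pics/w6.png

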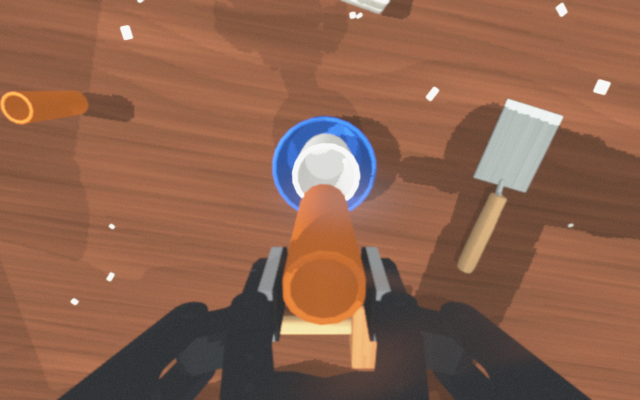

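The held orange pot is upright with its rim at (324,287). The white rim is at about (326,173), directly below. Lower it.

arm_command(
  steps=[
    {"linear": [0.1,0,-3],"turn": [0,0,0],"gripper": 3},
    {"linear": [0.1,0,-6],"turn": [0,0,0],"gripper": 3},
    {"linear": [0.1,0,-8],"turn": [0,0,0],"gripper": 3},
    {"linear": [0.1,0,-10],"turn": [0,0,0],"gripper": 3},
    {"linear": [0.1,0,-12],"turn": [0,0,0],"gripper": 3},
  ],
)

```text
t: 15.1
position: [0.5383, -0.238, 0.1417]
tcp_rot: [0.996, 0.084, 0.0, -0.0]
force: [0.7, -0.2, -0.6]
gripper_width: 0.034
gripper_force: 25.3
```

arm_command(
  steps=[
    {"linear": [0,0,-1],"turn": [0,0,0],"gripper": 3},
    {"linear": [0,0,-2],"turn": [0,0,0],"gripper": 3},
    {"linear": [0,0,-2.5],"turn": [0,0,0],"gripper": 3},
    {"linear": [0,0,-2.8],"turn": [0,0,0],"gripper": 3},
    {"linear": [0,0,-2.8],"turn": [0,0,0],"gripper": 3},
  ],
)

```text
t: 15.72
position: [0.5381, -0.2391, 0.1145]
tcp_rot: [0.997, 0.083, 0.0, 0.0]
force: [-0.2, -0.1, -1.3]
gripper_width: 0.0337
gripper_force: 25.3
```

arm_command(
  steps=[
    {"linear": [0,0,-0.1],"turn": [0,0,0],"gripper": 3},
    {"linear": [0,0,-0.2],"turn": [0,0,0],"gripper": 3},
    {"linear": [0,0,-0.3],"turn": [0,0,0],"gripper": 3},
    {"linear": [0,0,-0.3],"turn": [0,0,0],"gripper": 3},
    {"linear": [0,0,-0.3],"turn": [0,0,0],"gripper": 3},
  ],
)

```text
t: 16.35
position: [0.5388, -0.2392, 0.1136]
tcp_rot: [0.997, 0.083, 0.001, 0.001]
force: [-2.6, 2.6, 9.5]
gripper_width: 0.0337
gripper_force: 26.4
```

arm_command(
  steps=[
    {"linear": [0,0,0.1],"turn": [0,0,0],"gripper": 4},
    {"linear": [0,0,0.1],"turn": [0,0,0],"gripper": 5.5},
    {"linear": [0,0,0.3],"turn": [0,0,0],"gripper": 5.5},
    {"linear": [0,0,3],"turn": [0,0,0],"gripper": 5.5},
    {"linear": [0,0,8],"turn": [0,0,0],"gripper": 5.5},
  ],
)

```text
t: 16.98
position: [0.5367, -0.2387, 0.19]
tcp_rot: [0.997, 0.083, -0.003, -0.001]
force: [1.6, 0.1, 0.4]
gripper_width: 0.0549
gripper_force: 0.0
```

arm_command(
  steps=[
    {"linear": [0,0,5],"turn": [0,0,0],"gripper": 5.5},
    {"linear": [0,5,8],"turn": [0,0,0],"gripper": 5.5},
    {"linear": [0,11,8],"turn": [0,0,0],"gripper": 5.5},
    {"linear": [0,17,8],"turn": [0,0,0],"gripper": 5.5},
    {"linear": [0,23,8],"turn": [0,0,0],"gripper": 5.5},
  ],
)

```text
t: 17.6
position: [0.5377, -0.0072, 0.2714]
tcp_rot: [0.997, 0.083, 0.0, -0.0]
force: [1.4, 0.5, -0.6]
gripper_width: 0.0552
gripper_force: 0.0
```

arm_command(
  steps=[
    {"linear": [0,6,0],"turn": [0,0,0],"gripper": 5.5},
    {"linear": [0,12,-2],"turn": [0,0,0],"gripper": 5.5},
    {"linear": [0,18,-4],"turn": [0,0,0],"gripper": 5.5},
    {"linear": [0,20,-5],"turn": [0,0,0],"gripper": 5.5},
    {"linear": [0,20,-5],"turn": [0,0,0],"gripper": 5.5},
  ],
)

```text
t: 18.23
position: [0.5375, 0.1918, 0.22]
tcp_rot: [0.996, 0.084, -0.001, 0.001]
force: [-0.0, -0.6, 0.5]
gripper_width: 0.0551
gripper_force: 0.0
```

```bash
python3 - <<'E'
from h import *
np.set_printoptions(precision=4,suppress=True)
for i in range(3): arm.camera('wrist')
s=arm.get_state(); c=cam('wrist'); im=arm.camera('wrist'); print(s['t'],s['position'],s['gripper_width'])
sc=arm.camera('scene'); tp=arm.camera('top')
a=im[0:300,:]; 
pot=cv2.resize(np.hstack([sc[130:230,215:315],tp[160:260,340:440]]),None,fx=2,fy=2,interpolation=2)
out=np.zeros((600,640,3),np.uint8); out[:400]=im; out[400:,:400]=pot; cv2.imwrite('pics/w7.png',out); cv2.imwrite('pics/w7raw.png',im)
for k in ['mark','knob','gauge']: print(k,arm.look_for(k,'wrist')[:2],arm.pinpoint(k,'wrist')[:2])
print(blob(im,'yellow'))
E
```

```text
18.375 [0.5384 0.19   0.2221] 0.055043886888859916
mark [{'box': [392.9, 8.4, 26.2, 38.4], 'score': 0.7}] [{'at': [403.8, 29.3], 'score': 0.91}]
knob [{'box': [212.0, 59.7, 56.6, 84.3], 'score': 0.67}] [{'at': [248.1, 125.1], 'score': 0.73}]
gauge [{'box': [0.0, 15.3, 460.8, 141.9], 'score': 0.58}] [{'at': [221.3, 111.6], 'score': 0.82}, {'at': [402.8, 28.9], 'score': 0.48}]
[([244, 57, 26, 78, 255], [259.0, 98.8]), ([240, 116, 14, 23, 151], [247.6, 126.4])]
```

View pics/w7.png

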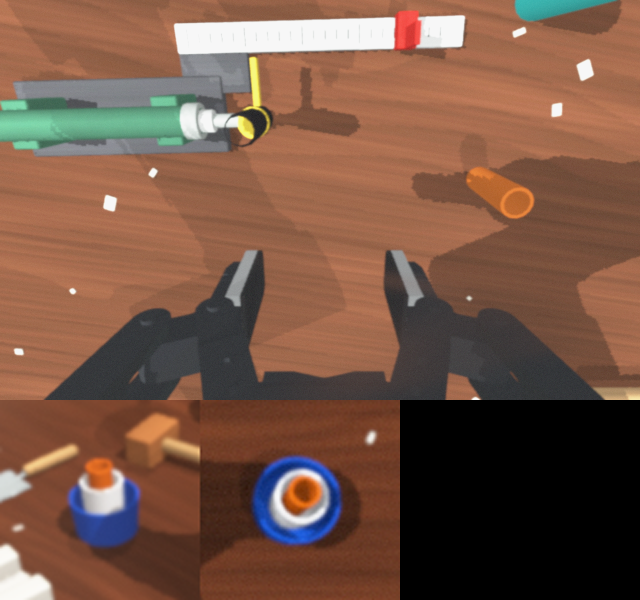

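The nest is correct in both lower crops: orange in white in blue, all upright. In the wrist view the knob is at (250,125), the fin at (256,80), the mark at (405,30) and the ruler's lower edge runs from (177,53) to (463,46).

```bash
python3 - <<'E'
from h import *
np.set_printoptions(precision=4,suppress=True)
c=cam('wrist'); s=arm.get_state(); print(s['position'])
# pose of w3
T=np.eye(4);T[:3,:3]=R.from_quat(s['tcp_rot']).as_matrix();T[:3,3]=[.5938,.1603,.1481];T=T@np.array(arm.camera_params('wrist')['mount']);c3=(c[0],T[:3,:3],T[:3,3])
T2=np.eye(4);T2[:3,:3]=R.from_quat(s['tcp_rot']).as_matrix();T2[:3,3]=[.5437,.1286,.3065];T2=T2@np.array(arm.camera_params('wrist')['mount']);c2=(c[0],T2[:3,:3],T2[:3,3])
for n,a,b in(('knob',(248.1,125.1),(148.1,240.8)),('mark',(403.8,29.3),(365.6,93.7)),('fintip',(253,57),(173,139))):
    print(n,tri([(c,a),(c3,b)]))
print('knob z',at_z(c,(248.1,125.1),.105),at_z(c3,(148.1,240.8),.105)); print('mark z',at_z(c,(403.8,29.3),.012),at_z(c3,(365.6,93.7),.012))
for cc,e in((c,((177,53),(463,46))),(c,((176,24),(464,16))),(c3,((96,119),(440,110))),(c3,((88,86),(441,77)))):
    A,B=[at_z(cc,p,.012) for p in e]; d=(B-A)[:2]; print('ruler',A,B,np.linalg.norm(d),d/np.linalg.norm(d))
# yellow ring & fin: fin at z .058
for p in((253,57),(260,105)): print('fin',at_z(c,p,.058))
print(R.from_quat(s['tcp_rot']).as_matrix())
E
```

```text
[0.538  0.1907 0.2214]
knob [0.5805 0.2503 0.1056]
mark [0.6688 0.1443 0.0161]
fintip [0.6241 0.2607 0.0547]
knob z [0.5803 0.2503 0.105 ] [0.5802 0.2507 0.105 ]
mark z [0.6695 0.1437 0.012 ] [0.6687 0.1437 0.012 ]
ruler [0.6178 0.3364 0.012 ] [0.6651 0.0894 0.012 ] 0.2514837405122611 [ 0.1882 -0.9821]
ruler [0.641 0.338 0.012] [0.6881 0.0954 0.012 ] 0.24705813706838997 [ 0.1905 -0.9817]
ruler [0.619  0.3329 0.012 ] [0.6665 0.0887 0.012 ] 0.24880490318041423 [ 0.1912 -0.9816]
ruler [0.6413 0.3375 0.012 ] [0.6884 0.0941 0.012 ] 0.24793990750367761 [ 0.1898 -0.9818]
fin [0.6245 0.2607 0.058 ]
fin [0.5901 0.2517 0.058 ]
[[ 0.9863  0.1651  0.0002]
 [ 0.1651 -0.9863  0.0001]
 [ 0.0002 -0.0001 -1.    ]]
```

The knob is at (0.580, 0.2505, 0.105), which fits the given height, and the pull direction is u=(0.190,−0.982). The mark lies about 0.122 m along it, inside 80–130 mm, with a 67 mm side offset against 66 given. I'll go and grip the knob.

arm_command(
  steps=[
    {"linear": [2.1,3,0],"turn": [0,0,0.026],"gripper": 5.5},
    {"linear": [4.2,6,-1],"turn": [0,0,0.026],"gripper": 5.5},
    {"linear": [4.2,6,-4],"turn": [0,0,0.026],"gripper": 5.5},
    {"linear": [4.2,6,-7],"turn": [0,0,0.026],"gripper": 5.5},
    {"linear": [4.2,6,-9],"turn": [0,0,0.026],"gripper": 5.5},
  ],
  squeeze=50,
)

```text
t: 19.45
position: [0.5794, 0.2508, 0.1294]
tcp_rot: [0.995, 0.096, -0.001, 0.0]
force: [0.4, -0.5, 0.6]
gripper_width: 0.055
gripper_force: 0.0
```

arm_command(
  steps=[
    {"linear": [0,0,-1],"turn": [0,0,0],"gripper": 5.5},
    {"linear": [0,0,-2],"turn": [0,0,0],"gripper": 5.5},
    {"linear": [0,0,-2],"turn": [0,0,0],"gripper": 5.5},
    {"linear": [0,0,-2],"turn": [0,0,0],"gripper": 3.5},
    {"linear": [0,0,-2],"turn": [0,0,0],"gripper": 2.5},
  ],
)

```text
t: 20.08
position: [0.5803, 0.2512, 0.112]
tcp_rot: [0.995, 0.096, 0.001, -0.0]
force: [-0.3, 0.0, 0.6]
gripper_width: 0.0249
gripper_force: 0.0
```

arm_command(
  steps=[
    {"linear": [0,0,0],"turn": [0,0,0],"gripper": 1.5},
    {"linear": [0,0,0],"turn": [0,0,0],"gripper": 1.5},
    {"linear": [0,0,0],"turn": [0,0,0],"gripper": 1.5},
    {"linear": [0,0,0],"turn": [0,0,0],"gripper": 1.5},
    {"linear": [0,0,0],"turn": [0,0,0],"gripper": 1.5},
  ],
)

```text
t: 20.7
position: [0.5805, 0.2504, 0.1122]
tcp_rot: [0.995, 0.096, 0.001, 0.0]
force: [0.4, -5.0, 5.8]
gripper_width: 0.0211
gripper_force: 49.2
```

arm_command(
  steps=[
    {"linear": [0.38,-1.96,0],"turn": [0,0,0],"gripper": 1.5},
    {"linear": [0.86,-4.42,0],"turn": [0,0,0],"gripper": 1.5},
    {"linear": [1.33,-6.87,0],"turn": [0,0,0],"gripper": 1.5},
    {"linear": [1.81,-9.33,0],"turn": [0,0,0],"gripper": 1.5},
    {"linear": [2.28,-11.78,0],"turn": [0,0,0],"gripper": 1.5},
  ],
)

```text
t: 21.32
position: [0.6026, 0.1359, 0.1122]
tcp_rot: [0.995, 0.096, 0.001, -0.003]
force: [-6.0, 9.9, 6.7]
gripper_width: 0.0203
gripper_force: 49.8
```

```bash
python3 - <<'E'
from h import *
np.set_printoptions(precision=4,suppress=True)
for i in range(5): arm.camera('wrist')
s=arm.get_state(); c=cam('wrist'); im=arm.camera('wrist'); print(s['t'],s['position'],s['gripper_width'],s['force'],s['tcp_rot'])
cv2.imwrite('pics/w8.png',cv2.resize(im[60:260,200:440],None,fx=3,fy=3,interpolation=cv2.INTER_CUBIC)[:600,:800])
cv2.imwrite('pics/w8raw.png',im); print(blob(im,'yellow'),arm.look_for('mark','wrist')[:1],arm.pinpoint('mark','wrist')[:1],proj(c,(.6687+.0,.1437,.012)))
E
```

```text
21.575 [0.6026 0.1358 0.1122] 0.0206914006277934 [-5.08    8.0749  7.2591] [ 0.9954  0.0961  0.0008 -0.0023]
[([320, 152, 9, 71, 629], [324.0, 187.1]), ([302, 233, 45, 19, 231], [323.8, 238.5])] [{'box': [320.5, 79.7, 31.8, 59.3], 'score': 0.68}] [{'at': [335.0, 102.5], 'score': 0.67}] [333.9478 104.2248]
```

View pics/w8.png

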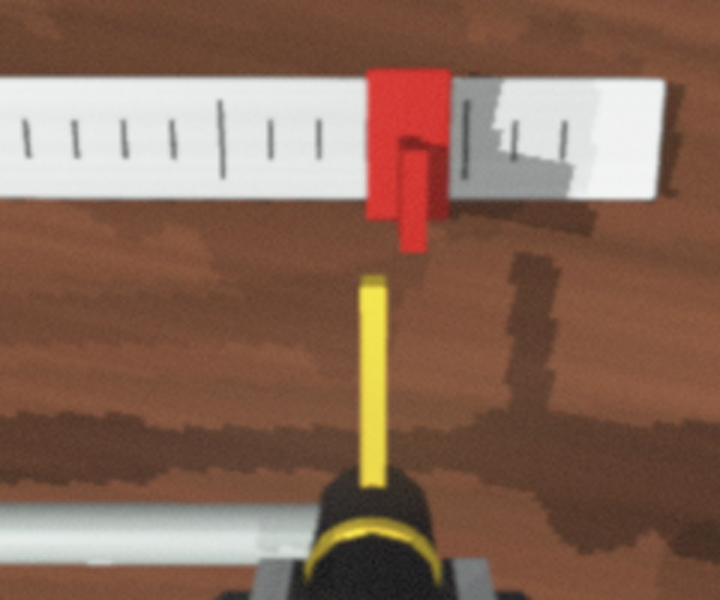

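The fin is at crop x=373 and the blade at x=413. The fin's 4 mm width is 27 px, so about 5.9 mm is left to pull.

arm_command(
  steps=[
    {"linear": [0.03,-0.15,0],"turn": [0,0,0],"gripper": 1.5},
    {"linear": [0.06,-0.3,0],"turn": [0,0,0],"gripper": 1.5},
    {"linear": [0.09,-0.45,0],"turn": [0,0,0],"gripper": 1.5},
    {"linear": [0.11,-0.58,0],"turn": [0,0,0],"gripper": 1.5},
    {"linear": [0.11,-0.58,0],"turn": [0,0,0],"gripper": 1.5},
  ],
)

```text
t: 22.35
position: [0.6036, 0.1305, 0.1122]
tcp_rot: [0.995, 0.096, 0.001, -0.002]
force: [-5.3, 7.2, 8.2]
gripper_width: 0.0202
gripper_force: 49.8
```

```bash
cat > fin.py <<'E'
from h import *
np.set_printoptions(precision=4,suppress=True)
for i in range(4): arm.camera('wrist')
s=arm.get_state(); im=arm.camera('wrist'); print(s['t'],s['position'],s['gripper_width'],s['force'])
h=cv2.cvtColor(im,cv2.COLOR_BGR2HSV); m=cv2.inRange(h,(0,150,80),(6,255,255))|cv2.inRange(h,(172,150,80),(180,255,255)); m[:,:280]=0; m[:,400:]=0
y=cv2.inRange(h,(22,150,120),(34,255,255))
for r in range(84,160,4):
    q=np.where(m[r])[0]; z=np.where(y[r,280:400])[0]+280; print(r,(q.min(),q.max()) if len(q) else '',(z.min(),z.max()) if len(z) else '')
E
python3 fin.py
```

```text
22.55 [0.6036 0.1305 0.1122] 0.020835250514317873 [-5.9005  7.0874  7.1956]
84 (np.int64(312), np.int64(341)) 
88 (np.int64(314), np.int64(339)) 
92 (np.int64(314), np.int64(339)) 
96 (np.int64(314), np.int64(339)) 
100 (np.int64(314), np.int64(339)) 
104 (np.int64(314), np.int64(339)) 
108 (np.int64(314), np.int64(339)) 
112 (np.int64(314), np.int64(339)) 
116 (np.int64(314), np.int64(339)) 
120 (np.int64(314), np.int64(338)) 
124 (np.int64(314), np.int64(338)) 
128 (np.int64(312), np.int64(340)) 
132 (np.int64(312), np.int64(340)) 
136 (np.int64(322), np.int64(331)) 
140 (np.int64(322), np.int64(331)) 
144 (np.int64(323), np.int64(329)) 
148  
152  (np.int64(321), np.int64(327))
156  (np.int64(320), np.int64(328))
```

Fin centre is at column 324.2 and blade centre at 326.4, so about 1.0 mm remains.

arm_command(
  steps=[
    {"linear": [0.01,-0.05,0],"turn": [0,0,0],"gripper": 1.5},
    {"linear": [0.02,-0.1,0],"turn": [0,0,0],"gripper": 1.5},
    {"linear": [0.02,-0.1,0],"turn": [0,0,0],"gripper": 1.5},
    {"linear": [0.02,-0.1,0],"turn": [0,0,0],"gripper": 1.5},
    {"linear": [0.02,-0.1,0],"turn": [0,0,0],"gripper": 1.5},
  ],
)

```text
t: 23.22
position: [0.6038, 0.1296, 0.1122]
tcp_rot: [0.995, 0.096, 0.001, -0.002]
force: [-5.1, 8.1, 7.5]
gripper_width: 0.0208
gripper_force: 49.8
```

```bash
python3 fin.py | sed -n '1p;13,$p'
```

```text
23.425 [0.6038 0.1296 0.1122] 0.020630841476053687 [-5.2441  7.7034  6.5024]
128 (np.int64(310), np.int64(338)) 
132 (np.int64(311), np.int64(338)) 
136 (np.int64(320), np.int64(329)) 
140 (np.int64(320), np.int64(329)) 
144 (np.int64(321), np.int64(327)) 
148  
152  (np.int64(321), np.int64(327))
156  (np.int64(320), np.int64(328))
```

Fin (column 324.0) and blade (324.4) are aligned within 0.2 mm, stable and still held. The nest was verified earlier, so I'm handing in.

```bash
python3 -c "
from plant import arm
print(arm.finish_job())"
```

```text
the job is handed in; nothing more can be done
None
```

The job is handed in at about 23 s: the white pot is in the blue one and the orange pot in the white one, all upright; the gripper still holds the knob, with the pointer within about 0.2 mm of the red marker.

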